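Centre the egg cup on its stand

TASK

The blue egg cup with the egg in it stands off to one side of its little round wooden stand. With light taps or slow nudges of the fingertips, low down on the cup's foot, slide it over until its foot stands wholly on the dark disc in the middle of the stand. Do not grip, lift, knock or tip the cup, keep the egg in it, and leave the stand and the other things where they are.

Things in the scene. Friction and masses are not known exactly. Their poses are not given: they have to be found in the camera images.
- egg_cup: blue egg cup, 90 g, loose; origin: centre of its underside, z up. Its foot is a disc 45 mm across and 10 mm thick, its widest part; above are a 22 mm stem and a bowl widening to 40 mm at the rim, 40 mm above the underside. With the egg it rises 76 mm over the stand. Pushed at the foot it slides; pushed at the egg it tips over.
- egg: brown egg, 38 mm across and 50 mm long, 45 g, lying loose and upright in the egg cup; origin: its centre, 51 mm above the cup's underside. A hard knock makes it roll out.
- stand: small round wooden stand, 0.7 kg, loose; origin: centre of its underside, on the worktop, z up. Its flat rimless top is 112 mm across and 40 mm above the worktop. A dark disc 61 mm across is inlaid flush in the middle; the cup's foot fits on it with 8 mm to spare all round. At first the cup's centre is 25 to 34 mm from the stand's, in any direction.
- salt_shaker: glass shaker of white salt, 47 mm across, 83 high, a loose bystander; origin: centre of its underside
- pepper_shaker: glass shaker of brownish pepper, 47 mm across, 83 high, a loose bystander; origin: centre of its underside
- yoghurt: small yoghurt tub, 72 mm across, 72 high, a loose bystander; origin: centre of its underside
- tub: round clear food tub with a white lid, 109 mm across, 75 high, a loose bystander; origin: centre of its underside
- orange: small orange, 62 mm across, a loose bystander; origin: centre of its underside
Mind the look-alikes: they are no part of the job. Several things have the shape of the egg_cup; the one meant has the colours described above.

How it is judged:
At the end, for the whole second after the job is handed in: The cup stands upright and still on the stand, its centre within 8 mm of the stand's centre (foot wholly on the dark disc), the egg still in it, the stand within 15 mm of where it was (horizontal distance between egg_cup and stand below 0.008 m and angle between egg_cup's own z axis and vertical below 0.08 rad and z of egg_cup in the frame of stand between 0.037 and 0.043 m and horizontal distance between egg and egg_cup below 0.008 m and z of egg in the frame of egg_cup above 0.042 m and linear speed of egg_cup below 0.02 m/s and linear speed of egg below 0.03 m/s and angle between stand's own z axis and vertical below 0.05 rad and distance of stand from where it was at the start of the episode below 0.015 m); the robot touches nothing.
It fails at once if the egg cup is lifted (more than 8 mm), falls off the stand or is tipped more than 0.3 rad (z of egg_cup in the frame of stand above 0.048 m or z of egg_cup in the frame of stand below 0.03 m or angle between egg_cup's own z axis and vertical above 0.3 rad).
It fails at once if the egg leaves the cup or is lifted from it (distance between egg and egg_cup above 0.064 m or z of egg in the frame of egg_cup below 0.036 m).
It fails at once if the cup or egg is taken between the fingers, pressed or knocked with more than 8 N, or shoved faster than 0.35 m/s ((horizontal distance between the grasp point and egg_cup below 0.015 m and height (world z) of the grasp point below 0.125 m) or contact force between the arm and egg_cup above 8 N or contact force between the arm and egg above 8 N or linear speed of egg_cup above 0.35 m/s).
It fails at once if the stand is moved more than 15 mm or tipped (distance of stand from where it was at the start of the episode above 0.015 m or angle between stand's own z axis and vertical above 0.15 rad).
It fails at once if a bystander is moved more than 20 mm (distance of any of salt_shaker, pepper_shaker, yoghurt, tub, orange from where it was at the start of the episode above 0.02 m).
It also fails if it takes over 48 s, if anything falls off the work surface, if the arm or the gripper's body presses on something with over 40 N, if the wrist force passes 120 N, or if a joint passes its speed limit or range.

ROBOT

A 6-joint arm with a two-finger parallel gripper is mounted at the origin on a cart in front of the work surface, level with it; the furniture and walls round the work are solid. World frame = base frame: x ahead of the robot, y to its left, z up, the work surface at z = 0. Lengths are in m, angles in rad, forces in N, time in s.
With the tool pointing down it reaches from about 0.3 to 0.875 m from the base axis. Payload 6.4 kg.
Tool frame: the origin (TCP) lies midway between the tips of the shut fingers; the grasp point (between the pads) lies 19 mm behind it (ctrl.tcp_to_grasp is the distance from the TCP to the grasp point, in m); z points along the fingers, y is the direction in which the jaws open and shut (so a half turn about z gives the same grasp; the last joint's range is limited). The gripper opens to 85 mm and grips with 20 to 120 N. Pads are 22 mm wide; open, the fingers measure 114 mm over their backs; the gripper's body (76 mm by 85 mm) begins 54 mm behind the grasp point. The pads swing forward as they close: fully open they stand 13 mm farther back than shut.
Start: joints at [0.943, 0.181, 1.607, -0, 1.354, -0.206], TCP at [0.235, 0.525, 0.231] pointing down, gripper open.
Joint ranges: [-2.99, 2.99], [-0.89, 2.07], [0.3, 2.58], [-1.14, 4.28], [0, 2.63], [-3.12, 3.12]. Speed limits (rad/s): [2.57, 2.57, 3.01, 3.14, 3.14, 3.14].

INTERFACE

Orientations are given as a unit quaternion [w, x, y, z].
In Python, from bench import monitor, imaging, order, spotter, ctrl gives the robot as it stands.
- The arm moves only by the shell command python3 -m pendant 'ROWS'. ROWS is JSON, a list that holds one entry, the list of rows, each a list of 5 numbers: the shift along the world's x, y, z in mm, then the turn about the world's z in degrees, then the finger opening in mm, from 0 to 85.4. A call has 1 to 8 rows; each row shifts and turns the commanded pose from where the row before left it; what a row does not reach is not made up. A row lasts 1/8 s, in which the tool goes at most 62.5 mm and 10.7 degrees, less where a joint would pass 70% of its speed; a pose out of reach is approached as far as the arm can. A call with a gripper value outside its range is refused whole. The fingers move at their own pace and stop on an object; the grip force is fixed at half the most. Time passes only in rows, so rows that do not move let the fingers close. It gives the time, the measured TCP pose, the force and the opening at its end, in the units of the state.
- monitor.get_obs(): the state, without advancing time (a new reading comes with each control period).
- imaging.camera(name): name is "side" or "top"; returns a dict with "img" (480x640x3 uint8, red, green, blue), "vfov" (degrees; the focal length in pixels is half the picture's height over the tangent of half this angle, whatever the lens; pixels are square), "cx", "cy" (the principal point, pixels), "origin" and "orientation" of the camera in the world. Camera axes: x right, y down, z forward; pixel columns grow to the right and rows downward; lengths in m; the calibration is good to about 2 mm. A picture is of the moment at which its call begins. There is no depth.
- order.hand_in(): hands the job in, once; it reports no verdict.
Trained networks look in the newest picture that a camera, given by its name, has taken for a name from the list of things; names that differ only in an ending like _2 or _b are one class to them, and where a whole thing is asked for, a point or a joint stands for the part that bears it (a point fixed in the world has none). Each returns a list of dicts, best first, with "confidence" (0 to 1); they miss things now and then, are a little off and sometimes report something else, mostly with a low value. They report only what shows in the picture. A call takes as long as a camera call. They do not tell look-alikes from the thing itself.
- spotter.recognise(camera, thing): "at" ([x, y, z] in m, in the coordinates of the camera as it stood for that picture, good to about 4 mm: the middle of the surface that is visible of it).
- spotter.tip_of(camera, thing): "at" ([x, y, z] in m, in the coordinates of the camera as it stood for that picture, good to about 4 mm: a listed point, or the origin of a listed thing).
The state is a dict: "time_s": time; "q": joint angles; "dq": joint speeds; "joint_efforts": joint torques, N m; "eef_pos": TCP position; "eef_rot": TCP orientation; "wrist_force": force on the tool from outside, world axes, zero at the start; "torque": the same for the moment, N m; "opening": opening from 0.0 (shut) to 1.0 (fully open).
Only numpy, scipy, OpenCV 4.12 (cv2) and the standard library are available. Lean on these libraries where they do the work, as an engineer would, in place of code of your own. Each camera call takes 0.05 s, during which the arm holds its last target. There are 200 camera calls.

## Working session

There is one attempt and no reset: what is moved stays moved. The work goes in short steps, Python scripts to look and compute and a shell command to move; the robot and the scene stay as the last step left them, time stands still between calls to the robot, and variables do not carry over. Pictures are saved under pics/ and viewed, about 8 in all and at most 12, crops included, and the job is handed in when it is done.

```bash
mkdir -p pics
cat > h.py <<'E'
import numpy as np, cv2
from scipy.spatial.transform import Rotation as R
from bench import monitor, imaging, order, spotter, ctrl
def rot(o):
    o=np.array(o,float)
    return o if o.shape==(3,3) else R.from_quat(o[[1,2,3,0]]).as_matrix()
def w(c,p): return rot(c["orientation"])@np.array(p)+np.array(c["origin"])
def f(c): return 240/np.tan(np.radians(c["vfov"])/2)
def ray(c,u,v,z):
    d=rot(c["orientation"])@np.array([(u-c["cx"])/f(c),(v-c["cy"])/f(c),1]); o=np.array(c["origin"])
    return o+d*(z-o[2])/d[2]
def px(c,p):
    q=rot(c["orientation"]).T@(np.array(p)-np.array(c["origin"])); return q[:2]/q[2]*f(c)+[c["cx"],c["cy"]]
def save(c,n): cv2.imwrite(f"pics/{n}.png",c["img"][:,:,::-1])
E
python3 - <<'E'
from h import *
np.set_printoptions(precision=4,suppress=True)
o=monitor.get_obs(); print(o["time_s"],o["eef_pos"],o["eef_rot"],o["wrist_force"])
for n in("top","side"):
    c=imaging.camera(n); save(c,n+"0"); print(n,c["origin"],c["orientation"],c["vfov"],c["cx"],c["cy"])
    for t in("egg_cup","stand","egg","salt_shaker","pepper_shaker","yoghurt","tub","orange"):
        for d in spotter.tip_of(n,t)[:3]: p=w(c,d["at"]); print(t,round(d["confidence"],2),p,px(c,p))
E
```

```text
0.0 [0.2351 0.5242 0.2304] [-0.0003  0.2094  0.9778 -0.0008] [ 0.2753 -0.5812 -0.1346]
top [ 0.4686 -0.2195  1.2779] [-0.0418  0.7068 -0.7046  0.0476] 48.94100379057872 322.31167752876996 243.9699246702353
egg_cup 0.52 [ 0.4971 -0.2435  0.0413] [328.1402 298.7407]
stand 0.74 [ 0.4917 -0.2203 -0.0023] [318.1688 301.3907]
egg 0.61 [ 0.4953 -0.2494  0.0914] [331.2006 299.0457]
salt_shaker 0.81 [ 0.6718 -0.4176 -0.0022] [398.664  227.9514]
pepper_shaker 0.7 [ 0.7259 -0.2891 -0.0016] [346.365  206.0677]
pepper_shaker 0.49 [ 0.4984 -0.2419  0.0415] [327.4545 298.1836]
yoghurt 0.75 [ 0.7388 -0.1319  0.0036] [282.6028 200.2374]
tub 0.84 [ 0.4775 -0.5295 -0.0031] [446.1217 307.6543]
orange 0.89 [0.4333 0.0535 0.0035] [203.2635 325.6557]
side [ 0.4412 -1.051   0.5044] [-0.5222  0.8468 -0.0925  0.042 ] 55.49563772828314 311.37179922044743 237.440492105878
egg_cup 0.88 [ 0.5016 -0.2415  0.0413] [266.5175 263.0364]
egg_cup 0.88 [ 0.4756 -0.353  -0.0018] [261.0596 314.176 ]
egg_cup 0.48 [ 0.5008 -0.2394  0.0884] [264.351  242.1074]
stand 0.95 [ 0.493  -0.217   0.0033] [262.4351 273.4817]
stand 0.25 [ 0.5006 -0.2449  0.0381] [266.3416 265.2952]
egg 0.7 [ 0.5007 -0.2384  0.0887] [264.2367 241.7528]
salt_shaker 0.94 [ 0.6727 -0.4115  0.0031] [372.881 315.529]
pepper_shaker 0.83 [ 0.7255 -0.2764  0.0025] [376.469  274.2013]
yoghurt 0.76 [ 0.7388 -0.132  -0.0021] [361.9586 244.2583]
yoghurt 0.74 [ 0.4998 -0.2373  0.0868] [263.7741 242.3955]
tub 0.64 [ 0.479  -0.532  -0.0006] [275.5558 382.5582]
orange 0.55 [0.4334 0.0525 0.0021] [228.745  224.5109]
```

View pics/top0.png

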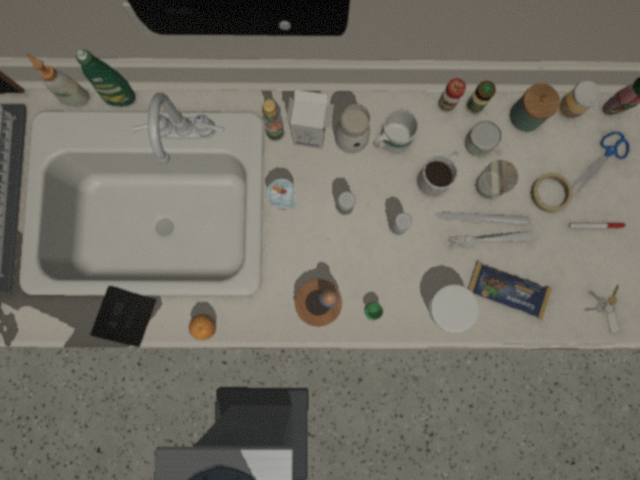

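View pics/side0.png

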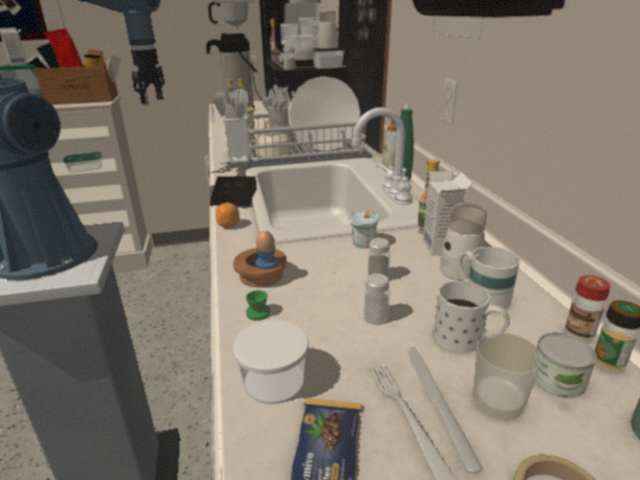

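The top view shows the stand at about (318,302) with the egg cup at (328,298), to its -y side. A green look-alike stands on the worktop at (373,310). In the side view the blue cup is at (265,262). Next I'll refine with an enlarged crop.

Run:
```python
from h import *
np.set_printoptions(precision=4,suppress=True)
a=imaging.camera("top");b=imaging.camera("side")
A=cv2.resize(a["img"][270:335,285:350],(390,390),interpolation=cv2.INTER_CUBIC)
B=cv2.resize(b["img"][225:290,228:293],(390,390),interpolation=cv2.INTER_CUBIC)
cv2.imwrite("pics/crop1.png",np.hstack([A,B])[:,:,::-1])
for n,c,(x0,y0) in(("top",a,(285,270)),("side",b,(228,225))):
    I=c["img"][y0:y0+65,x0:x0+65].astype(int); hsv=cv2.cvtColor(I.astype(np.uint8),cv2.COLOR_RGB2HSV)
    blue=(hsv[...,0]>95)&(hsv[...,0]<135)&(hsv[...,1]>70)
    v,u=np.nonzero(blue); print(n,"blue n",len(u),u.min()+x0,u.max()+x0,v.min()+y0,v.max()+y0,u.mean()+x0,v.mean()+y0)
    br=((hsv[...,0]<25)&(hsv[...,1]>90))
    v,u=np.nonzero(br); print(" brown",len(u),u.min()+x0,u.max()+x0,v.min()+y0,v.max()+y0)
    for p,r,z in(((.493,-.219),.056,.04),((.5,-.243),.0225,.05)):
        t=np.linspace(0,2*np.pi,40); q=np.array([px(c,(p[0]+r*np.cos(s),p[1]+r*np.sin(s),z)) for s in t]); print(" pred",q.min(0),q.max(0))
```

```text
Traceback (most recent call last):
ValueError: zero-size array to reduction operation minimum which has no identity
```

View pics/crop1.png

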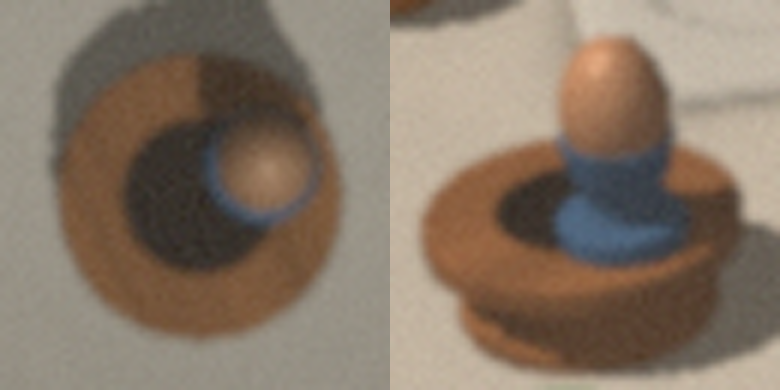

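The crop shows the stand's top rim at crop x 58–342, y 55–338 in the top view, with the cup foot in the upper right. In the side view the foot spans x 553–690 with its bottom at y 265. I'll fit both positions to these outlines.

```bash
cat > fit.py <<'E'
from h import *
from scipy.optimize import least_squares
def ext(c,p,r,z):
    t=np.linspace(0,2*np.pi,90); q=np.array([px(c,(p[0]+r*np.cos(s),p[1]+r*np.sin(s),z)) for s in t]); return np.r_[q.min(0),q.max(0)]
E
python3 - <<'E'
from fit import *
np.set_printoptions(precision=4,suppress=True)
a=imaging.camera("top");b=imaging.camera("side")
T=lambda l:285+np.array(l)/6-.42; 
tx=lambda x:285+x/6-.42; ty=lambda y:270+y/6-.42; sx=lambda x:228+(x-390)/6-.42; sy=lambda y:225+y/6-.42
st=np.array([tx(58),ty(55),tx(342),ty(338)]); ss=np.array([sx(422),sy(138),sx(740)])
for nm,fn in(("stand top",lambda p:ext(a,p,.056,.04)-st),("stand side",lambda p:ext(b,p,.056,.04)[[0,1,2]]-ss),
 ("cup side foot",lambda p:np.r_[ext(b,p,.0225,.046)[[0,2]]-[sx(553),sx(690)],ext(b,p,.0225,.040)[3]-sy(266)]),
 ("cup side egg",lambda p:ext(b,p,.019,.091)[[0,2]]-[sx(558),sx(668)]),
 ("cup top rim",lambda p:np.r_[ext(a,p,.02,.08)[[0,2,3]]-[tx(205),tx(320),ty(227)]])):
    r=least_squares(fn,[.495,-.23]); print(nm,r.x,r.fun)
E
```

```text
stand top [ 0.4891 -0.2197] [-0.3253 -0.5593  0.3262  0.5429]
stand side [ 0.489  -0.2238] [-0.7327 -0.1765  0.7357]
cup side foot [ 0.5014 -0.2401] [ 0.3234 -0.3235  0.027 ]
cup side egg [ 0.5068 -0.1946] [0. 0.]
cup top rim [ 0.4968 -0.2432] [ 0.7384 -0.7388  0.0031]
```

```bash
python3 -m pendant '[[[30,-60,0,-8,0],[30,-60,0,-8,0],[30,-60,0,-8,0],[30,-60,0,-8,0],[30,-60,0,-8,0],[30,-60,0,-8,0],[30,-60,0,0,0],[30,-60,0,0,0]]]'; python3 -m pendant '[[[20,-60,0,0,0],[20,-60,0,0,0],[20,-60,0,0,0],[0,-60,0,0,0],[0,-60,0,0,0],[0,-50,-30,0,0],[0,-20,-20,0,0],[0,0,0,0,0]]]'
```

```text
time_s: 2.1
eef_pos: [0.4598, 0.0754, 0.2317]
eef_rot: [0.0, 0.589, 0.808, 0.0]
wrist_force: [1.1, -0.0, -1.0]
opening: 0.001
time_s: 3.1
eef_pos: [0.5169, -0.2911, 0.1791]
eef_rot: [-0.002, 0.59, 0.807, 0.0]
wrist_force: [-0.4, -0.1, 0.7]
opening: 0.004
```

Run:
```python
from h import *
b=imaging.camera("side");a=imaging.camera("top")
B=cv2.resize(b["img"][120:300,190:370],(540,540),interpolation=cv2.INTER_CUBIC)
cv2.imwrite("pics/grip.png",B[:,:,::-1])
p=np.array(monitor.get_obs()["eef_pos"])
for k in(0,.019,.073): print(k,(px(b,p+[0,0,k])-[190,120])*3)
```

```text
0 [250.27251283 263.25486522]
0.019 [248.26492788 233.93013219]
0.073 [242.32210894 147.1235545 ]
```

View pics/grip.png

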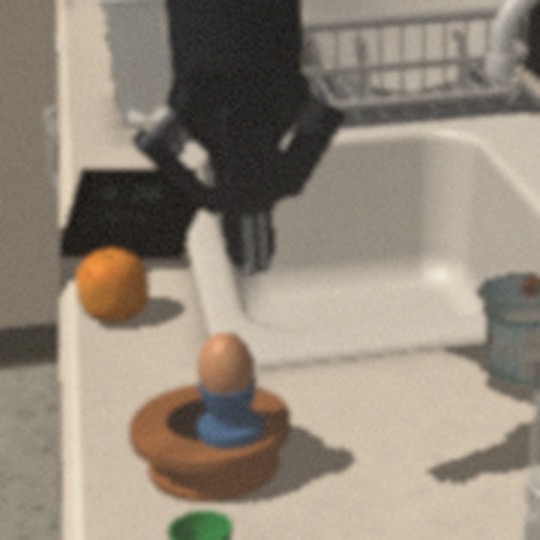

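Shut, the fingers are slim for about 40 mm above the tips, with the knuckles bulging sideways along the jaw axis. I'll push along tool x with shut fingers at about z 0.046, where the body passes 3 mm above the egg. Descending outside the stand first.

```bash
python3 -m pendant '[[[1,0,-30,3,0],[1,0,-35,3,0],[0,0,-35,0,0],[0,0,-25,0,0],[0,0,-7,0,0],[0,0,0,0,0]]]'
python3 - <<'E'
from h import *
b=imaging.camera("side");a=imaging.camera("top")
p=np.array(monitor.get_obs()["eef_pos"])
B=cv2.resize(b["img"][190:290,220:320],(400,400),interpolation=cv2.INTER_CUBIC)
A=cv2.resize(a["img"][260:340,290:370],(400,400),interpolation=cv2.INTER_CUBIC)
cv2.imwrite("pics/low.png",np.hstack([A,B])[:,:,::-1]); print(p,(px(b,p)-[220,190])*4,(px(a,p)-[290,260])*5)
E
```

```text
time_s: 3.95
eef_pos: [0.5211, -0.2901, 0.0504]
eef_rot: [0.001, 0.545, 0.838, -0.0]
wrist_force: [-0.2, 0.3, 0.0]
opening: 0.001
[ 0.5214997  -0.2909037   0.05114947] [237.23781181 319.18009196] [293.23492818 140.73629131]
```

View pics/low.png

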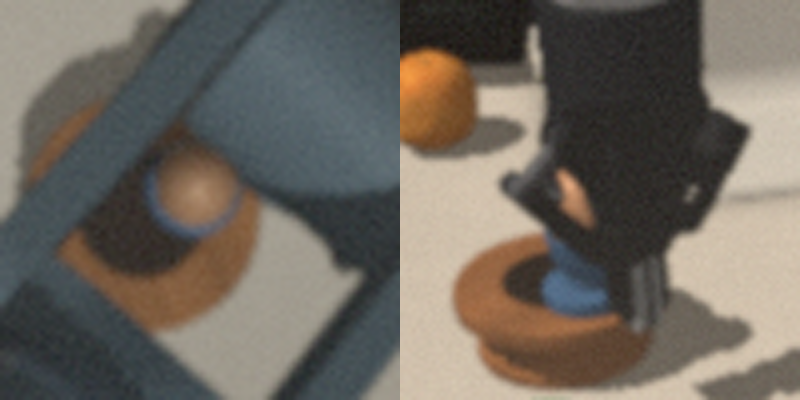

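Top view: the egg and cup are at crop (195,190), with clear space to the fingers. The side view shows the fingertips behind the foot at its level, just outside the stand rim. I'll lower a little and nudge inward.

```bash
python3 -m pendant '[[[0,0,-4,0,0],[-2,4,0,0,0],[-2,4,0,0,0],[-2,4,0,0,0],[-1,3,0,0,0],[-1,2,0,0,0],[-1,2,0,0,0],[0,0,0,0,0]]]'; python3 -m pendant '[[[-1,2,0,0,0],[-1,2,0,0,0],[-1,2,0,0,0],[-1,2,0,0,0],[0,1,0,0,0],[0,0,0,0,0]]]'
python3 - <<'E'
from h import *
b=imaging.camera("side");a=imaging.camera("top")
p=np.array(monitor.get_obs()["eef_pos"])
B=cv2.resize(b["img"][210:290,225:305],(400,400),interpolation=cv2.INTER_CUBIC)
A=cv2.resize(a["img"][260:340,290:370],(400,400),interpolation=cv2.INTER_CUBIC)
cv2.imwrite("pics/p1.png",np.hstack([A,B])[:,:,::-1]); print(p)
for n,c in(("side",b),("top",a)):
  for t in("egg_cup","stand"):
    for d in spotter.tip_of(n,t)[:2]: print(n,t,round(d["confidence"],2),w(c,d["at"]))
E
```

```text
time_s: 5.05
eef_pos: [0.5113, -0.2714, 0.0453]
eef_rot: [-0.0, 0.546, 0.838, 0.0]
wrist_force: [-0.1, 0.1, 0.3]
opening: 0.0
time_s: 5.8
eef_pos: [0.5073, -0.2623, 0.0453]
eef_rot: [-0.0, 0.546, 0.838, 0.0]
wrist_force: [-0.5, -1.3, 0.5]
opening: 0.0
[ 0.50723327 -0.26233956  0.04523338]
side egg_cup 0.89 [ 0.4783864  -0.35308188 -0.00379764]
side egg_cup 0.57 [ 0.43397589  0.047763   -0.00176266]
top egg_cup 0.67 [ 0.47450096 -0.3474274  -0.00053906]
top egg_cup 0.46 [ 0.49203679 -0.23033064  0.04055819]
top stand 0.88 [ 4.88695464e-01 -2.18782468e-01 -8.27459162e-05]
```

View pics/p1.png

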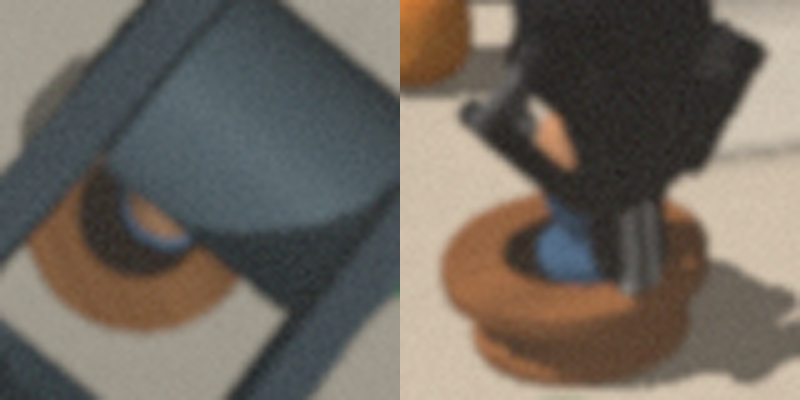

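The cup is sliding, its rim now at crop (160,215) in the top view and the foot partly on the disc. About 10–11 mm remain. I'll push that distance, then back out and look.

```bash
python3 -m pendant '[[[-1,2,0,0,0],[-1,2,0,0,0],[-1,2,0,0,0],[-1,2,0,0,0],[0,1.5,0,0,0],[0,0,0,0,0],[1,-3,0,0,0],[3,-6,0,0,0]]]'; python3 -m pendant '[[[5,-12,0,0,0],[7,-15,0,0,0],[0,-20,0,0,0],[10,-20,30,0,0],[0,-40,40,0,0],[0,-50,20,0,0],[0,-60,0,0,0],[0,-50,0,0,0]]]'
python3 - <<'E'
from fit import *
b=imaging.camera("side");a=imaging.camera("top")
B=cv2.resize(b["img"][225:290,228:293],(390,390),interpolation=cv2.INTER_CUBIC)
A=cv2.resize(a["img"][270:335,285:350],(390,390),interpolation=cv2.INTER_CUBIC)
cv2.imwrite("pics/p2.png",np.hstack([A,B])[:,:,::-1])
for n,c in(("side",b),("top",a)):
  for t in("egg_cup","stand","egg"):
    for d in spotter.tip_of(n,t)[:2]: print(n,t,round(d["confidence"],2),w(c,d["at"]))
E
```

```text
time_s: 7.1
eef_pos: [0.5074, -0.2622, 0.0453]
eef_rot: [-0.0, 0.546, 0.838, 0.0]
wrist_force: [-0.1, 0.1, -0.0]
opening: 0.001
time_s: 8.1
eef_pos: [0.5285, -0.5327, 0.1359]
eef_rot: [0.001, 0.546, 0.838, -0.0]
wrist_force: [0.7, -0.0, -1.2]
opening: -0.003
side egg_cup 0.78 [ 0.49348592 -0.22349711  0.03968997]
side egg_cup 0.7 [ 0.47474082 -0.35251577 -0.00316579]
side stand 0.78 [ 0.4940261  -0.21872847 -0.00049433]
side egg 0.59 [ 0.49332114 -0.22271796  0.04291577]
side egg 0.55 [ 0.48933032 -0.2204608   0.08748884]
top egg_cup 0.55 [ 0.48905811 -0.2200366   0.04070041]
top egg_cup 0.54 [ 4.72552045e-01 -3.47030192e-01 -2.86134008e-04]
top stand 0.86 [ 0.49030529 -0.22000475 -0.00319473]
top egg 0.78 [ 0.48618314 -0.22441706  0.09117809]
top egg 0.2 [ 4.76467593e-01 -5.30222510e-01  2.91143428e-04]
```

View pics/p2.png

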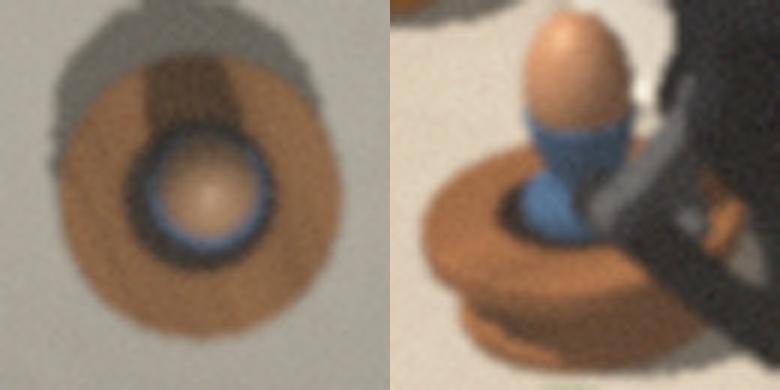

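From above, the cup is nearly centred on the disc: dark ring about 25 px wide on the left, 7 on the right and 20 at the bottom of the crop. That suggests an offset of about 3–5 mm towards -y/+x. The side view is blocked by the arm, so I'll clear it and measure properly.

```bash
python3 -m pendant '[[[0,0,50,0,0],[0,0,50,0,0],[0,-30,50,0,0],[0,-50,0,0,0],[0,0,0,0,0]]]'
cat > meas.py <<'E'
from fit import *
import sys
np.set_printoptions(precision=4,suppress=True)
S={}
for n,(x0,y0) in(("top",(285,270)),("side",(228,225))):
    c=imaging.camera(n); K=8
    for _ in range(4): c["img"]=(c["img"].astype(float)*.5+imaging.camera(n)["img"]*.5) if _ else c["img"]
    I=cv2.resize(c["img"][y0:y0+65,x0:x0+65].astype(np.float32),None,fx=K,fy=K,interpolation=cv2.INTER_CUBIC)
    I=cv2.GaussianBlur(I,(0,0),3); s=lambda p:np.r_[x0,y0]+(np.array(p)+.5)/K-.5
    r,g,bl=I[...,0],I[...,1],I[...,2]
    def big(m):
        k,l,st,ce=cv2.connectedComponentsWithStats(m.astype(np.uint8)); i=1+np.argmax(st[1:,4]); return l==i
    for nm,m in(("blue",bl-r>15),("dark",I.max(2)<75),("notwood",r-bl<15)):
        if not m.any(): continue
        m=big(m); v,u=np.nonzero(m); print(n,nm,m.sum(),s((u.min(),v.min())),s((u.max(),v.max())))
    # predicted extents for cup centred on the stand / disc edge
    for nm,r_,z in(("disc",.0305,.04),("foot",.0225,.05),("footbot",.0225,.04),("rim",.02,.08),("stand",.056,.04)): print("   pred",nm,ext(c,(.489,-.2205),r_,z))
    S[n]=cv2.resize(c["img"][y0:y0+65,x0:x0+65].astype(np.uint8),(390,390),interpolation=cv2.INTER_CUBIC)
cv2.imwrite(f"pics/{sys.argv[1]}.png",np.hstack([S["top"],S["side"]])[:,:,::-1])
E
python3 meas.py p3
```

```text
time_s: 9.12
eef_pos: [0.5284, -0.611, 0.2841]
eef_rot: [-0.0, 0.547, 0.837, -0.0]
wrist_force: [-0.6, 0.6, -1.6]
opening: -0.001
top blue 347 [318.0625 309.4375] [323.4375 311.1875]
top dark 11926 [306.0625 288.4375] [329.5625 313.9375]
top notwood 20110 [293.3125 269.5625] [335.9375 292.4375]
   pred disc [305.1955 289.1212 331.3312 315.4104]
   pred foot [308.5493 292.4014 327.9867 311.9522]
   pred footbot [308.624  292.5512 327.9047 311.9448]
   pred rim [309.4248 293.0454 327.1343 310.8573]
   pred stand [294.2655 278.2255 342.2502 326.495 ]
side blue 15830 [249.5625 246.1875] [269.5625 264.0625]
side dark 3558 [246.5625 253.9375] [274.1875 264.9375]
side notwood 23755 [248.0625 243.0625] [272.9375 265.1875]
   pred disc [244.556  252.3261 274.094  266.8972]
   pred foot [248.0192 249.9875 269.9122 260.6045]
   pred footbot [248.4455 254.1436 270.233  264.8888]
   pred rim [247.9538 237.8265 267.7003 246.9047]
   pred stand [232.0809 246.7067 286.3825 273.512 ]
```

View pics/p3.png

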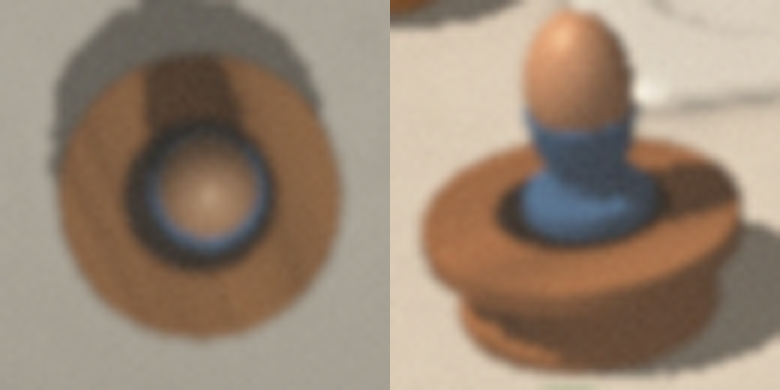

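Relative to the stand in the same pictures, the cup is about 3 mm off centre: top view 2.5–3.5 mm towards -y, side view 2–3.5 mm towards +x. That is well within 8 mm, and a dark ring shows wherever the disc is visible. The egg sits upright and the arm is clear, so I'm handing in.

```bash
python3 -c "
from bench import order
print(order.hand_in())"
```

```text
the job is handed in; nothing more can be done
None
```

I slid the blue egg cup onto the dark disc and handed the job in. It took two slow pushes of the shut fingertips, low on the cup's foot, and finished at about 9 s of the 48 s. The arm then backed away and touched nothing at the end.

- **Cup position:** in the last pictures from both cameras the foot stood inside the dark disc. I put it about 3 mm off the stand's centre, with an uncertainty of around 2 mm, against the 8 mm allowed.
- **Disagreement:** the top view put the offset mostly towards -y (2.5–3.5 mm). The side view put it mostly towards +x (2–3.5 mm) and hinted at a little +y. The largest combination is about 5 mm, so I did not nudge again.
- **Egg and stand:** the egg was upright in the cup, and the stand showed at the same pixels as at the start.
- **Bystanders:** I did not re-measure the bystanders, but the arm's path kept clear of them.
- **Force:** readings during the pushes stayed within about 1.5 N.
- **Failed check:** the automatic blue mask on the top view found too little blue to use. I read the top-view offset from the picture by eye instead.

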